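Gauge a roller offcut in the tapered slot and set the cursor

TASK

Pick out the middle-sized round aluminium offcut (the 54 mm one), stand it upright in the wide end of the tapered gauge slot and push it along until it wedges between both bars. Leave it wedged there, and then slide the gauge's cursor so that its pointer is square in line with the centre of the offcut, to record the size. Leave the other two offcuts standing where they are.

Things in the scene. Friction and masses are not known exactly. Their poses are not given: they have to be found in the camera images.
- gauge: Tapered gauge fixed on the bench: plywood board 175 x 250 x 12 mm with two aluminium bars 230 mm long, tops 42 mm above the bench. Origin on the bench under mid-slot; z up, y along the slot: WIDE end y = +115 mm, narrow end -115 mm. The fixed bar is parallel to y, slot face at x = +27 mm, bar 22 mm thick. A wedged 54 mm round has its centre at x = 0, y between -55 and +15 mm.
- slot_mouth (a point): Point on the board (12 mm above the bench) in the slot near its wide end, at gauge x = 0, y = +90 mm; axes as the gauge's. The slot is 65 to 75 mm wide here: the fixed bar's face is at x = +27 mm, the other bar's face at x between -38 and -48 mm.
- fixed_bar: The gauge's first bar, always parallel to the slot, 22 mm thick, 30 mm high on the board, ticks every 10 mm on its top. Origin on its slot face (gauge x = +27 mm) at mid-length, at its foot 12 mm above the bench; axes as the gauge's (x away from the slot). Stock slid along this bar runs home; rubbing only on the other bar, it can stick before it is wedged.
- swing_bar: The gauge's second bar, 24 mm thick, 30 mm high on the board, with two black clamp knobs on top (10 mm high). It cannot move, but is set differently each time. Origin on its slot face at mid-length, at its foot 12 mm above the bench; x is square to that face, into the slot; y along the face to the wide end, z up. Turned 0.14 rad from the fixed bar.
- roller_center (a point): Centre (half-way up) of the offcut to be gauged: a round aluminium piece, 54 mm diameter, 60 mm tall, about 0.24 kg, standing upright on the bench; z is its long axis.
- thin_offcut_center (a point): Centre of a similar thinner offcut, 34 mm diameter, 60 mm tall: not to be used, leave standing.
- wide_offcut_center (a point): Centre of a similar wider offcut, 70 mm diameter, 40 mm tall: not to be used, leave standing.
- cursor_tab (a point): Middle of the steel cursor's upright tab, 56 mm above the bench, at gauge x = +70 mm, outside the fixed bar. Tab 24 mm wide (x), 10 mm thick along the slot (y), from 28 to 83 mm above the bench; grip it by its two broad faces, along y. Axes as the gauge's. A thin dark pointer reaches from the tab square across the fixed bar to the slot, at the tab's own y.
- cursor (a joint): Position of the cursor along its track, m: 0 at the narrow end (gauge y = -100 mm), growing to 0.20 at the wide end (y = +100 mm). Slides with about 2 N of friction and stays where it is left.
Things that resemble listed ones, but are neither listed nor needed, are in the scene too. Leave any purple or red look-alike of the part that bears roller_center alone.

How it is judged:
By the outcome, as a careful person would: the job done as asked, in the order asked, and still so for the second after the job is handed in, with the robot touching nothing.
It also fails if it takes over 64 s, if anything falls off the work surface, if the arm or the gripper's body presses on something with over 40 N, if the wrist force passes 120 N, or if a joint passes its speed limit or range.

ROBOT

A 6-joint arm with a two-finger parallel gripper is mounted at the origin on the work surface. World frame = base frame: x ahead of the robot, y to its left, z up, the work surface at z = 0. Lengths are in m, angles in rad, forces in N, time in s.
With the tool pointing down it reaches from about 0.25 to 0.725 m from the base axis. Payload 4 kg.
Tool frame: the origin (TCP) lies midway between the tips of the shut fingers; the grasp point (between the pads) lies 19 mm behind it; z points along the fingers, y is the line along which they close (so a half turn about z gives the same grasp; the last joint's range is limited). The gripper opens to 85 mm and grips with 20 to 120 N. Pads are 22 mm wide; open, the fingers measure 114 mm over their backs; the gripper's body (76 mm by 85 mm) begins 54 mm behind the grasp point. The pads swing forward as they close: fully open they stand 13 mm farther back than shut.
Start: joints at [-1.21, 0.241, 0.005, 1.335, 0, 1.571], TCP at [0.177, -0.468, 0.231] pointing down, gripper open.
Joint ranges: [-2.72, 2.72], [-1.05, 1.87], [-1.09, 1.28], [-1.99, 2.15], [-1.42, 1.44], [-3.14, 3.14]. Speed limits (rad/s): [2.79, 2.79, 3.14, 3.14, 3.14, 3.14].

INTERFACE

Orientations are given as a 3x3 rotation matrix whose columns are the frame's x, y, z axes.
In Python, from plant import bot, get_image, find_in, cut_out gives the robot as it stands.
- The arm moves only by the tool step_arm, never from a script. Its argument "deltas" is a list that holds one entry, the list of rows, each a list of 7 numbers: the shift along the tool's x, y, z in m, then the turn, a rotation vector about the tool's x, y, z in rad, then the finger opening in m, from 0 to 0.0854. A call has 1 to 8 rows; each row is the pose to reach, as a shift and turn from the pose commanded when the call began, along the tool's axes at that moment; what a row does not reach only later rows make up. A row lasts 1/12 s, in which the tool goes at most 41.7 mm and 7.16 degrees, less where a joint would pass 70% of its speed; a pose out of reach is approached as far as the arm can. A call with a gripper value outside its range is refused whole. The fingers move at their own pace and stop on an object; "force" is the grip in N (left out, the last holds). Time passes only in rows, so rows that repeat a pose let the fingers close. It gives the time, the measured TCP pose, the force, the opening and the grip force at its end, in the units of the state.
- bot.state(): the state, without advancing time (a new reading comes with each control period).
- get_image(name): name is "side" or "top"; returns a dict with "color" (384x512x3 uint8, red, green, blue), "z_map" (384x512 float32, m along the optical axis (not along the pixel's ray), 0 where there is no reading), "vfov" (degrees; the focal length in pixels is half the picture's height over the tangent of half this angle, whatever the lens; pixels are square), "cx", "cy" (the principal point, pixels), "distortion" ([k1, k2, p1, p2, k3] as OpenCV has them; the pictures are not rectified), "view" (4x4, takes a point from world to camera coordinates). Camera axes: x right, y up, looking along -z (the intrinsics and any distortion apply to the point x, -y, -z); pixel columns grow to the right and rows downward; lengths in m; the calibration is good to about 2 mm. A picture is of the moment at which its call begins.
- bot.sign_off(): hands the job in; it is judged then, once.
Trained networks look in a picture, given as the dict that the camera call returned (one of the last four; its "shot" number tells which), for a name from the list of things; names that differ only in an ending like _2 or _b are one class to them, and where a whole thing is asked for, a point or a joint stands for the part that bears it (a point fixed in the world has none). Each returns a list of dicts, best first, with "confidence" (0 to 1); they miss things now and then, are a little off and sometimes report something else, mostly with a low value. They report only what shows in the picture. A call takes as long as a camera call. They do not tell look-alikes from the thing itself.
- find_in(label, picture): "location" ([column, row] as shares, 0 to 1, of the picture: columns of its width, rows of its height, amid what is visible of it).
- cut_out(label, picture): "mask" (384x512 bool, what is visible of it) and "location" ([column, row] as shares, 0 to 1, of the picture: columns of its width, rows of its height, amid what is visible of it).
The state is a dict: "t": time; "qpos": joint angles; "joint_vel": joint speeds; "joint_torque": joint torques, N m; "eef_pos": TCP position; "tool_rot": TCP orientation; "force": force on the tool from outside, world axes, zero at the start; "ft_torque": the same for the moment, N m; "opening": finger opening in m; "gripper_force": force on a finger pad.
Only numpy, scipy, OpenCV 4.12 (cv2) and the standard library are available. Lean on these libraries where they do the work, as an engineer would, in place of code of your own. Each camera call takes 0.05 s, during which the arm holds its last target. There are 200 camera calls.

## Working session

There is one attempt and no reset: what is moved stays moved. The work goes in short steps, Python scripts to look and compute and a tool call to move; the robot and the scene stay as the last step left them, time stands still between calls to the robot, and variables do not carry over. Pictures are saved under pics/ and viewed, at most 10 in all, crops included, and the job is handed in when it is done.

Besides the shell and the picture viewer there is one more tool, called after "Request:" by a JSON object that holds its "method" and its "body". step_arm: Moves the arm, as the interface text tells. Its arguments: {"type":"object","properties":{"deltas":{"type":"array","items":{"type":"array","items":{"type":"array","items":{"type":"number"}}}},"force":{"type":"number"}},"required":["deltas"]}

```bash
mkdir -p pics
cat > h.py <<'E'
import numpy as np, cv2
from plant import bot, get_image, find_in, cut_out
def K(p):
    f=p["color"].shape[0]/2/np.tan(np.radians(p["vfov"])/2)
    return np.array([[f,0,p["cx"]],[0,f,p["cy"]],[0,0,1.]])
def world(p,uv,z=None):
    """pixels (N,2) -> world with depth map, or on plane Z=z"""
    uv=np.atleast_2d(np.float64(uv))
    n=cv2.undistortPoints(uv[:,None],K(p),np.float64(p["distortion"]))[:,0]
    d=np.c_[n[:,0],-n[:,1],-np.ones(len(n))]
    V=np.array(p["view"]);R,t=V[:3,:3],V[:3,3]
    dw=d@R; c=-R.T@t
    if z is None:
        i=np.int64(np.round(uv)); s=p["z_map"][i[:,1],i[:,0]].astype(float)
    else: s=(z-c[2])/dw[:,2]
    return c+dw*s[:,None]
def pix(p,X):
    V=np.array(p["view"]);c=np.atleast_2d(X)@V[:3,:3].T+V[:3,3]
    return cv2.projectPoints(c*[1,-1,-1],np.zeros(3),np.zeros(3),K(p),np.float64(p["distortion"]))[0][:,0]
def save(p,name,box=None,s=1):
    im=p["color"][...,::-1]
    if box: im=im[box[1]:box[3],box[0]:box[2]]
    cv2.imwrite("pics/"+name,cv2.resize(im,None,fx=s,fy=s,interpolation=cv2.INTER_CUBIC))
E
python3 - <<'E'
from h import *
for n in("top","side"):
    p=get_image(n); save(p,n+"0.png",s=1.5)
    V=np.array(p["view"]);print(n,-V[:3,:3].T@V[:3,3],p["vfov"],p["distortion"])
    for l in("gauge","roller_center","thin_offcut_center","wide_offcut_center","cursor_tab","fixed_bar","swing_bar","slot_mouth"):
        for r in find_in(l,p)[:5]:
            uv=np.array(r["location"])*[512,384]; print(l,round(r["confidence"],2),uv.round(),world(p,np.minimum(uv,[511,383])).round(3)[0])
print({k:np.round(v,3) for k,v in bot.state().items()})
E
```

```text
top [ 0.29510938 -0.00804422  1.32771803] 43.84613676870395 [-0.11247335  0.          0.          0.          0.        ]
gauge 0.69 [254. 176.] [ 0.561 -0.023  0.014]
roller_center 0.97 [347. 247.] [ 0.358 -0.264  0.063]
roller_center 0.96 [375. 231.] [ 0.397 -0.342  0.062]
roller_center 0.92 [349. 212.] [ 0.45  -0.274  0.061]
roller_center 0.87 [369. 273.] [ 0.287 -0.321  0.062]
roller_center 0.86 [359. 179.] [ 0.54  -0.307  0.056]
thin_offcut_center 0.5 [142. 150.] [0.63  0.285 0.064]
wide_offcut_center 0.97 [129. 208.] [0.472 0.322 0.043]
cursor_tab 0.57 [276. 140.] [ 0.661 -0.085  0.035]
fixed_bar 0.95 [253. 158.] [ 0.607 -0.019  0.041]
fixed_bar 0.33 [277. 139.] [ 0.658 -0.086  0.055]
swing_bar 0.61 [258. 186.] [ 0.53  -0.032  0.038]
swing_bar 0.21 [253. 161.] [ 0.601 -0.02   0.038]
slot_mouth 0.71 [254. 175.] [ 0.566 -0.021  0.01 ]
slot_mouth 0.21 [255. 158.] [ 0.609 -0.026  0.041]
side [0.11782787 0.63189841 0.85517935] 46.043622709865524 [-0.02757546  0.          0.          0.          0.        ]
gauge 0.6 [234. 199.] [ 0.566 -0.004  0.011]
roller_center 0.84 [355. 140.] [
[... 474 characters left out ...]
[ 0.521 -0.018  0.043]
slot_mouth 0.93 [234. 198.] [ 0.567 -0.007  0.012]
slot_mouth 0.5 [251. 194.] [ 0.524 -0.019  0.043]
{'t': np.float64(0.9), 'qpos': array([-1.21 ,  0.241,  0.005,  1.335, -0.   ,  1.571]), 'joint_vel': array([-0.   ,  0.001, -0.001,  0.   , -0.001, -0.001]), 'joint_torque': array([-0.0000e+00, -3.7219e+01,  2.5269e+01,  1.0000e-03,  0.0000e+00,
        0.0000e+00]), 'eef_pos': array([ 0.177, -0.468,  0.231]), 'tool_rot': array([[ 0.936,  0.353,  0.   ],
       [ 0.353, -0.936, -0.   ],
       [-0.   ,  0.   , -1.   ]]), 'force': array([-0.419, -0.116, -0.623]), 'ft_torque': array([-0.044,  0.019, -0.016]), 'gripper_force': np.float64(0.0), 'opening': np.float64(0.085)}
```

View pics/top0.png

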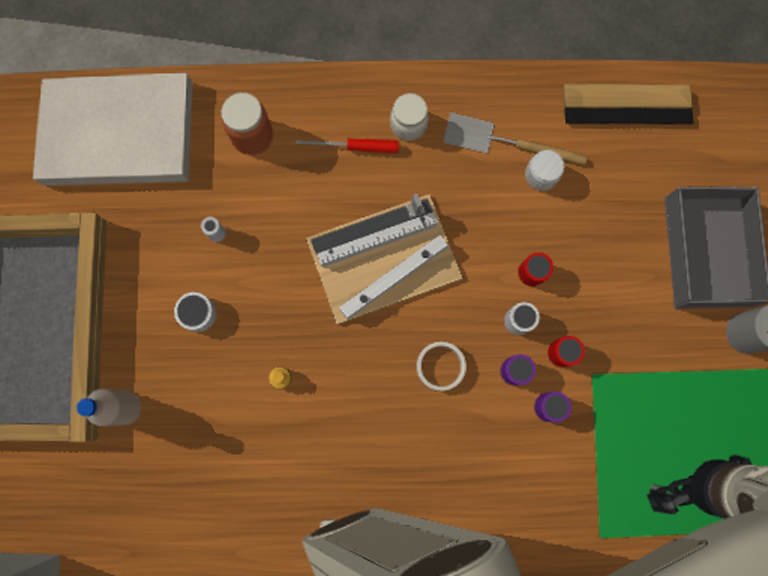

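View pics/side0.png

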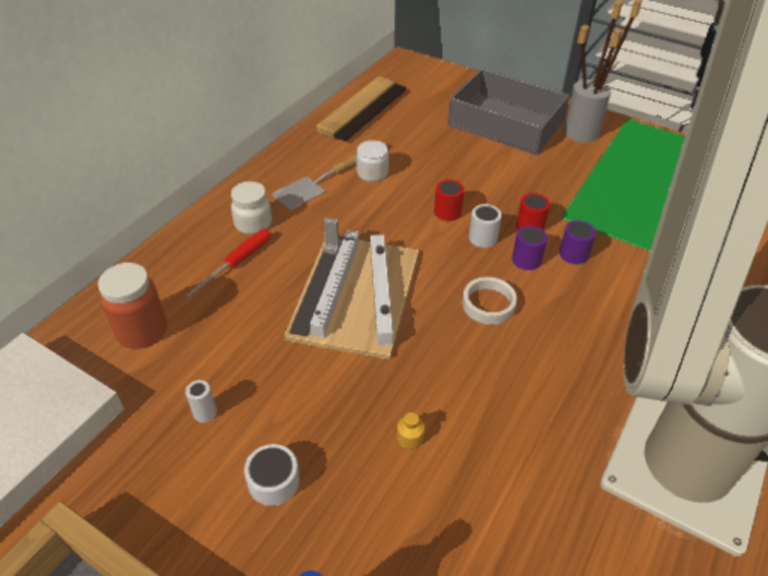

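The pictures show five 54 mm class candidates (top, 512x384 px): red (359,179) and (378,234), purple (346,247) and (369,272), and bare aluminium at (349,212). The aluminium one fits the description. The gauge is at about (256,173), with its wide end to the left and its cursor at (277,139), the narrow end.

Run:
```python
from h import *
p=get_image("top")
a=p["color"][185:240,320:400][...,::-1]; b=p["color"][120:225,195:315][...,::-1]
im=np.hstack([cv2.resize(a,(400,275),interpolation=2),cv2.resize(b[:105],(400,275),interpolation=2)]);cv2.imwrite("pics/crop1.png",im)
def cloud(p,l,k=0):
    r=cut_out(l,p)
    for m in r[:3]: print(l,m["confidence"],(np.array(m["location"])*[512,384]).round(),m["mask"].sum())
    return r
for n in("top","side"):
    p=get_image(n); print(n)
    for l,zr in(("fixed_bar",(.036,.047)),("swing_bar",(.036,.047)),("gauge",(.007,.017)),("cursor_tab",(.05,.1))):
        r=cloud(p,l)
        if not r: continue
        m=r[0]["mask"]; v,u=np.nonzero(m); X=world(p,np.c_[u,v]); s=(X[:,2]>zr[0])&(X[:,2]<zr[1]); X=X[s]
        if len(X)<5: continue
        c,sz,an=cv2.minAreaRect(X[:,:2].astype(np.float32)*1000); box=cv2.boxPoints((c,sz,an))
        print("   rect",np.round(c,1),np.round(sz,1),round(an,1),"medz",np.median(X[:,2]).round(4),"box",box.round(0).tolist())
    for r in cut_out("roller_center",p):
        uv=np.array(r["location"])*[512,384]
        v,u=np.nonzero(r["mask"]); X=world(p,np.c_[u,v]); col=p["color"][r["mask"]].mean(0)
        T=X[X[:,2]>.055]
        if len(T)>4:
            cc,rad=cv2.minEnclosingCircle(T[:,:2].astype(np.float32)*1000); print("roller",uv.round(),col.round(),np.round(cc,1),round(rad,1),T[:,2].max().round(3))
```

```text
top
fixed_bar 0.66 [255. 159.] 752
   rect [607.4 -15.9] [ 22.9 224.9] 19.4 medz 0.0416 box [[559.0, 86.0], [634.0, -126.0], [656.0, -118.0], [581.0, 94.0]]
swing_bar 0.86 [261. 183.] 823
   rect [535.9 -44.6] [ 24.9 229.5] 35.2 medz 0.0417 box [[459.0, 42.0], [592.0, -145.0], [612.0, -131.0], [480.0, 56.0]]
gauge 0.92 [255. 176.] 3910
   rect [576.3 -26.8] [176.4 250.1] 19.3 medz 0.0123 box [[452.0, 62.0], [534.0, -174.0], [701.0, -116.0], [618.0, 120.0]]
cursor_tab 0.68 [260. 184.] 820
   rect [532.3 -44.5] [ 12.  150.5] 35.7 medz 0.0531 box [[484.0, 13.0], [571.0, -109.0], [581.0, -102.0], [493.0, 20.0]]
roller [368. 273.] [79. 53. 85.] [ 297.4 -178.9] 170.9 1.328
roller [376. 233.] [105.  42.  39.] [ 347.8 -193.9] 193.2 1.328
roller [346. 247.] [79. 55. 86.] [ 328.5 -148.9] 144.7 1.328
roller [361. 180.] [106.  41.  39.] [ 432.  -164.3] 207.8 1.328
roller [347. 213.] [114. 111. 107.] [ 454.5 -275.8] 27.7 0.068
side
fixed_bar 0.96 [221. 188.] 857
   rect [603.8 -14.6] [ 23.6 232.9] 18.8 medz 0.0417 box [[555.0, 92.0], [630.0, -129.0], [653.0, -121.0], [577.0, 99.0]]
swing_bar 0.74 [250. 192.] 753
   rect [532.9 -44.3] [ 24.3 233.1] 35.3 medz 0.0418 box [[456.0, 44.0], [590.0, -146.0], [610.0, -132.0], [475.0, 58.0]]
gauge 0.82 [234. 201.] 3727
   rect [572.7 -25.7] [175.5 254.9] 19.2 medz 0.0121 box [[448.0, 66.0], [532.0, -175.0], [697.0, -117.0], [614.0, 124.0]]
cursor_tab 0.6 [216. 155.] 245
   rect [660.8 -86.9] [27.6 13.5] 22.1 medz 0.0703 box [[645.0, -86.0], [651.0, -98.0], [676.0, -88.0], [671.0, -75.0]]
roller [351. 163.] [85. 45. 88.] [244.2 171.3] 477.6 0.855
roller [299. 134.] [132.  39.  31.] [332.9 149.4] 528.3 0.855
roller [356. 137.] [128.  40.  33.] [260.9 124.8] 526.9 0.855
roller [325. 148.] [142. 135. 130.] [289.1 167.6] 494.9 0.855
roller [386. 160.] [81. 47. 89.] [207.5 141.1] 498.9 0.855
```

View pics/crop1.png

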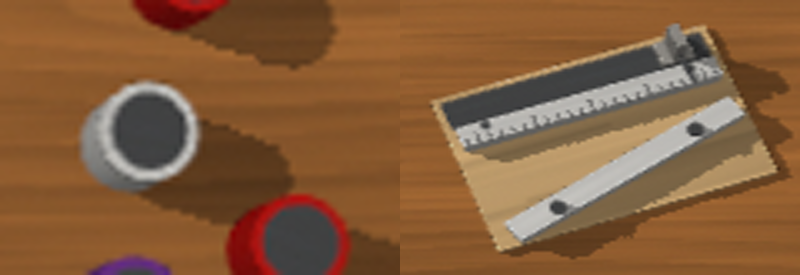

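The crop confirms that the ring-edged bare aluminium piece, at about crop (150,130) with dark top, is the only uncoloured 54 mm one. I'll take gauge yaw as 19.2° and the roller as about (0.453, -0.275). That makes the tool's closing axis nearly the slot axis already.

Request:
{"method": "step_arm", "body": {"deltas": [[[0.036, -0.009, 0, 0, 0, 0.026, 0.085], [0.072, -0.018, 0, 0, 0, 0.026, 0.085], [0.108, -0.027, 0, 0, 0, 0.026, 0.085], [0.144, -0.036, 0, 0, 0, 0.026, 0.085], [0.18, -0.045, 0, 0, 0, 0.026, 0.085], [0.216, -0.054, 0, 0, 0, 0.026, 0.085], [0.252, -0.063, 0, 0, 0, 0.026, 0.085], [0.288, -0.072, 0, 0, 0, 0.026, 0.085]]]}}

```text
t: 2.22
eef_pos: [0.4219, -0.2975, 0.2315]
tool_rot: [[0.944, 0.329, 0.0], [0.329, -0.944, -0.0], [0.0, 0.0, -1.0]]
force: [0.3, -0.7, -0.0]
opening: 0.0853
gripper_force: 0.0
```

Run:
```python
from h import *
p=get_image("side");print(bot.state()["eef_pos"],bot.state()["tool_rot"],bot.state()["qpos"])
for n in("side","top"):
    p=get_image(n)
    for r in cut_out("roller_center",p):
        col=p["color"][r["mask"]].mean(0)
        if col.max()-col.min()>25: continue
        v,u=np.nonzero(r["mask"]); X=world(p,np.c_[u,v]); T=X[(X[:,2]>.055)&(X[:,2]<.066)]
        cc,rad=cv2.minEnclosingCircle(T[:,:2].astype(np.float32)*1000); print(n,np.array(r["location"])*[512,384],np.round(cc,1),round(rad,1),len(T),np.median(T[:,2]))
```

```text
[ 0.42726731 -0.29377934  0.23125603] [[ 9.42252115e-01  3.34867648e-01  4.96088273e-03]
 [ 3.34857689e-01 -9.42264722e-01  2.74261812e-03]
 [ 5.59287887e-03 -9.23047995e-04 -9.99983934e-01]] [-0.60531225  0.27536008  0.05103891  1.34395626  0.00507818  2.19482446]
side [325.12   147.4176] [ 450.1 -274.5] 27.4 198 0.06035538437755178
top [342.8864 209.7024] [ 454.8 -274.8] 27.2 250 0.06008395195134575
top [256.7168 158.8992] [0. 0.] 0.0 0 nan
  return _methods._mean(a, axis=axis, dtype=dtype,
  ret = ret.dtype.type(ret / rcount)
```

Request:
{"method": "step_arm", "body": {"deltas": [[[0.019, -0.006, 0.03, 0, 0, 0, 0.085], [0.037, -0.0125, 0.06, 0, 0, 0, 0.085], [0.037, -0.0125, 0.1, 0, 0, 0, 0.085], [0.037, -0.0125, 0.12, 0, 0, 0, 0.085], [0.037, -0.0125, 0.12, 0, 0, 0, 0.085], [0.037, -0.0125, 0.12, 0, 0, 0, 0.085]]]}}

```text
t: 2.97
eef_pos: [0.4496, -0.2754, 0.1107]
tool_rot: [[0.945, 0.326, -0.003], [0.326, -0.945, 0.001], [-0.002, -0.002, -1.0]]
force: [0.7, 0.5, 0.8]
opening: 0.0851
gripper_force: 0.0
```

Run:
```python
from h import *
s=bot.state();print(s["eef_pos"],s["tool_rot"].round(3) if hasattr(s["tool_rot"],'round') else s["tool_rot"])
p=get_image("side");save(p,"s1.png",(250,60,450,210),4)
```

```text
[ 0.44957887 -0.27538934  0.11066964] [[ 0.945  0.326 -0.003]
 [ 0.326 -0.945  0.001]
 [-0.002 -0.002 -1.   ]]
```

View pics/s1.png

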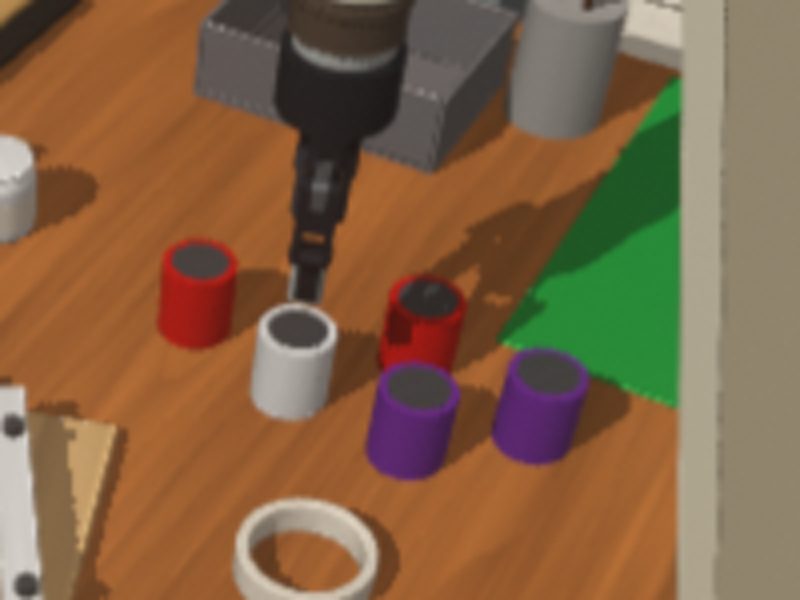

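The open gripper hangs just over the aluminium piece (finger at about (305,285), piece at (295,360)), with red and purple neighbours clear. Descending and gripping.

Request:
{"method": "step_arm", "body": {"deltas": [[[0.003, -0.001, 0.03, 0, 0, 0, 0.085], [0.003, -0.001, 0.06, 0, 0, 0, 0.085], [0.003, -0.001, 0.083, 0, 0, 0, 0.085], [0.003, -0.001, 0.083, 0, 0, 0, 0.085], [0.003, -0.001, 0.083, 0, 0, 0, 0.085], [0.003, -0.001, 0.083, 0, 0, 0, 0.04]]], "force": 40}}

```text
t: 3.52
eef_pos: [0.4556, -0.2745, 0.031]
tool_rot: [[0.945, 0.328, 0.004], [0.328, -0.945, -0.002], [0.003, 0.004, -1.0]]
force: [-0.1, -0.4, -0.3]
opening: 0.0749
gripper_force: 0.0
```

Request:
{"method": "step_arm", "body": {"deltas": [[[0, 0, 0, 0, 0, 0, 0.04], [0, 0, 0, 0, 0, 0, 0.04], [0, 0, 0, 0, 0, 0, 0.04], [0, 0, 0, 0, 0, 0, 0.04], [0, 0, 0, 0, 0, 0, 0.04], [0, 0, 0, 0, 0, 0, 0.04]]]}}

```text
t: 4.02
eef_pos: [0.4559, -0.2745, 0.0311]
tool_rot: [[0.945, 0.328, 0.005], [0.328, -0.945, -0.004], [0.003, 0.005, -1.0]]
force: [-1.4, -1.2, 6.7]
opening: 0.0529
gripper_force: 41.7
```

Gripped (52.9 mm). Lifting and carrying it over to the slot mouth.

Request:
{"method": "step_arm", "body": {"deltas": [[[0, 0, -0.02, 0, 0, 0, 0.04], [0, 0, -0.05, 0, 0, 0, 0.04], [0, 0, -0.085, 0, 0, 0, 0.04], [0.018, -0.028, -0.09, 0, 0, 0, 0.04], [0.036, -0.056, -0.09, 0, 0, 0, 0.04], [0.054, -0.084, -0.09, 0, 0, 0, 0.04], [0.072, -0.112, -0.09, 0, 0, 0, 0.04], [0.09, -0.14, -0.09, 0, 0, 0, 0.04]]]}}

```text
t: 4.68
eef_pos: [0.4932, -0.1097, 0.1193]
tool_rot: [[0.945, 0.328, 0.001], [0.328, -0.945, -0.0], [0.001, 0.001, -1.0]]
force: [0.3, -0.2, -1.5]
opening: 0.0533
gripper_force: 43.2
```

Request:
{"method": "step_arm", "body": {"deltas": [[[0.018, -0.028, 0, 0, 0, 0, 0.04], [0.036, -0.056, 0, 0, 0, 0, 0.04], [0.054, -0.084, 0, 0, 0, 0, 0.04], [0.072, -0.112, 0, 0, 0, 0, 0.04], [0.09, -0.141, 0, 0, 0, 0, 0.04], [0.09, -0.141, 0, 0, 0, 0, 0.04], [0.09, -0.141, 0, 0, 0, 0, 0.04], [0.09, -0.141, 0, 0, 0, 0, 0.04]]]}}

```text
t: 5.35
eef_pos: [0.5313, 0.0516, 0.1186]
tool_rot: [[0.944, 0.329, -0.0], [0.329, -0.944, -0.001], [-0.0, 0.0, -1.0]]
force: [0.3, 0.2, -2.2]
opening: 0.053
gripper_force: 43.1
```

```bash
cat > look.py <<'E'
from h import *
import sys
s=bot.state();print("tcp",np.round(s["eef_pos"],4),"q",np.round(s["qpos"],2),"op",s["opening"])
for n in("side","top"):
    p=get_image(n); save(p,n+sys.argv[1]+".png",(170,100,330,220),5)
    for r in cut_out("roller_center",p):
        col=p["color"][r["mask"]].mean(0)
        if col.max()-col.min()>28: continue
        v,u=np.nonzero(r["mask"]); X=world(p,np.c_[u,v]); zt=float(sys.argv[2]); T=X[abs(X[:,2]-zt)<.006]
        if len(T)<20: continue
        cc,rad=cv2.minEnclosingCircle(T[:,:2].astype(np.float32)*1000); print(n,np.round(np.array(r["location"])*[512,384]),np.round(cc,1),round(rad,1),len(T))
E
python3 look.py 2 .143
```

```text
tcp [0.5313 0.0516 0.1186] q [ 0.1   0.38 -0.1   1.09 -0.    2.9 ] op 0.053013828523973405
side [239. 193.] [517.7  49.9] 24.6 149
```

View pics/side2.png

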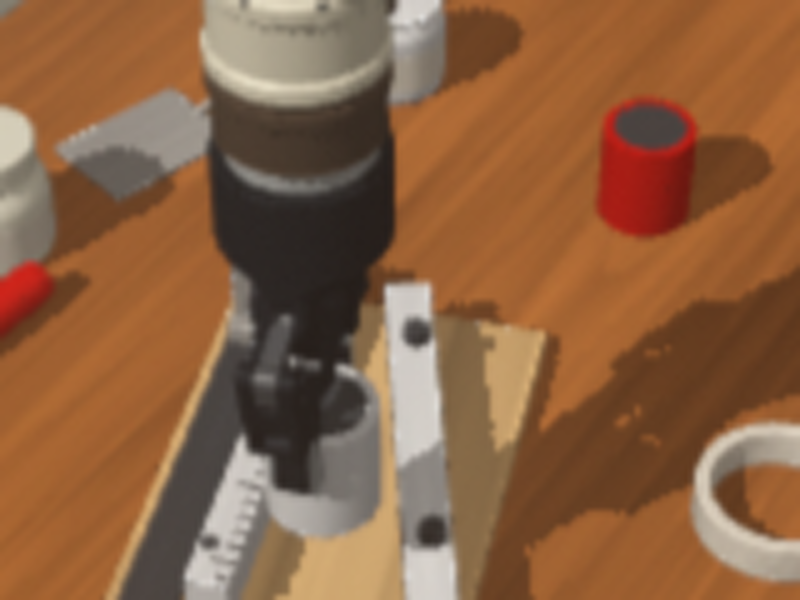

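```bash
cat > fit.py <<'E'
from h import *
from scipy.optimize import least_squares
import sys
z0,z1=map(float,sys.argv[1:3])
s=bot.state();tcp=np.array(s["eef_pos"]);R=np.array(s["tool_rot"])
g0=np.array([.5697,-.0277]);gx=np.array([np.cos(np.radians(19.2)),np.sin(np.radians(19.2))]);gy=np.array([-gx[1],gx[0]])
G=lambda w:(np.round((w-g0)@gx*1000,1),np.round((w-g0)@gy*1000,1))
print("tcp",tcp.round(4),"gauge",G(tcp[:2]))
for n in("side","top"):
    p=get_image(n); V=np.array(p["view"]);c=-V[:3,:3].T@V[:3,3]
    for r in cut_out("roller_center",p):
        col=p["color"][r["mask"]].mean(0)
        if col.max()-col.min()>28: continue
        m=cv2.erode(r["mask"].astype(np.uint8),np.ones((2,2)))
        v,u=np.nonzero(m); X=world(p,np.c_[u,v]); T=X[(X[:,2]>z0)&(X[:,2]<z1)][:,:2]
        if len(T)<20: continue
        i=T.mean(0)+(T.mean(0)-c[:2])/np.linalg.norm(T.mean(0)-c[:2])*.02
        f=least_squares(lambda q:np.linalg.norm(T-q,axis=1)-.027,i,loss="soft_l1",f_scale=.002)
        print(n,np.round(np.array(r["location"])*[512,384]),"c",f.x.round(4),"gauge",G(f.x),"rms mm",round(1e3*np.median(abs(f.fun)),1),len(T),"rel tool",((f.x-tcp[:2])@R[:2,:2]).round(4))
E
python3 fit.py .092 .138
```

```text
tcp [0.5313 0.0504 0.1184] gauge (np.float64(-10.6), np.float64(86.4))
side [242. 191.] c [0.5267 0.0487] gauge (np.float64(-15.5), np.float64(86.2)) rms mm 0.6 229 rel tool [-0.0049  0.0001]
```

Request:
{"method": "step_arm", "body": {"deltas": [[[0.002, 0, 0.03, 0, 0, 0, 0.04], [0.002, 0, 0.06, 0, 0, 0, 0.04], [0.002, 0, 0.068, 0, 0, 0, 0.04], [0.002, 0, 0.072, 0, 0, 0, 0.04], [0.002, 0, 0.074, 0, 0, 0, 0.04], [0.002, 0, 0.074, 0, 0, 0, 0.04], [0.002, 0, 0.074, 0, 0, 0, 0.04]]]}}

```text
t: 6.33
eef_pos: [0.5347, 0.0524, 0.0458]
tool_rot: [[0.944, 0.329, 0.003], [0.329, -0.944, 0.0], [0.003, 0.001, -1.0]]
force: [-0.2, -0.1, -3.3]
opening: 0.0527
gripper_force: 43.2
```

```bash
python3 fit.py .046 .066
```

```text
tcp [0.5347 0.0524 0.0458] gauge (np.float64(-6.7), np.float64(87.2))
side [242. 215.] c [0.5303 0.0503] gauge (np.float64(-11.6), np.float64(86.6)) rms mm 0.7 56 rel tool [-0.0049  0.0005]
top [347. 248.] c [ 0.3698 -0.2629] gauge (np.float64(-266.1), np.float64(-156.4)) rms mm 7.6 315 rel tool [-0.2594  0.2437]
```

Request:
{"method": "step_arm", "body": {"deltas": [[[0.002, 0, 0.001, 0, 0, 0, 0.04], [0.004, 0, 0.002, 0, 0, 0, 0.04], [0.006, 0, 0.002, 0, 0, 0, 0.04], [0.008, 0, 0.002, 0, 0, 0, 0.04], [0.008, 0, 0.002, 0, 0, 0, 0.04], [0.008, 0, 0.002, 0, 0, 0, 0.04]]]}}

```text
t: 7.03
eef_pos: [0.5389, 0.0543, 0.0433]
tool_rot: [[0.945, 0.328, -0.004], [0.328, -0.945, -0.002], [-0.004, 0.0, -1.0]]
force: [-7.0, -1.7, 10.0]
opening: 0.0531
gripper_force: 44.5
```

Request:
{"method": "step_arm", "body": {"deltas": [[[0.001, 0, 0, 0, 0, 0, 0.04], [0.002, 0, 0, 0, 0, 0, 0.04], [0.002, 0, 0, 0, 0, 0, 0.04], [0.002, 0, 0, 0, 0, 0, 0.04]]]}}

```text
t: 7.37
eef_pos: [0.5404, 0.0548, 0.0434]
tool_rot: [[0.945, 0.328, -0.004], [0.328, -0.945, -0.002], [-0.005, 0.0, -1.0]]
force: [-8.6, -2.2, 10.8]
opening: 0.0526
gripper_force: 44.5
```

Request:
{"method": "step_arm", "body": {"deltas": [[[0, 0, -0.001, 0, 0, 0, 0.04], [0.001, 0, -0.0012, 0, 0, 0, 0.04], [0.002, 0, -0.0012, 0, 0, 0, 0.04], [0.002, 0, -0.0012, 0, 0, 0, 0.04]]]}}

```text
t: 7.7
eef_pos: [0.5448, 0.0563, 0.0433]
tool_rot: [[0.944, 0.329, -0.0], [0.329, -0.944, -0.0], [-0.0, 0.0, -1.0]]
force: [-0.2, 0.1, -0.8]
opening: 0.0531
gripper_force: 43.4
```

```bash
python3 fit.py .046 .066
```

```text
tcp [0.5448 0.0563 0.0433] gauge (np.float64(4.1), np.float64(87.5))
side [235. 212.] c [0.5405 0.0544] gauge (np.float64(-0.6), np.float64(87.1)) rms mm 0.7 65 rel tool [-0.0048  0.0003]
```

Request:
{"method": "step_arm", "body": {"deltas": [[[0.0005, 0, 0, 0, 0, 0, 0.04], [0.001, 0, 0, 0, 0, 0, 0.04], [0.0015, 0, 0, 0, 0, 0, 0.04], [0.0015, 0, 0, 0, 0, 0, 0.04]]]}}

```text
t: 8.23
eef_pos: [0.5449, 0.0563, 0.0433]
tool_rot: [[0.945, 0.328, -0.003], [0.328, -0.945, -0.001], [-0.003, 0.0, -1.0]]
force: [-4.4, -1.0, 2.1]
opening: 0.0531
gripper_force: 43.4
```

Request:
{"method": "step_arm", "body": {"deltas": [[[0.0005, 0, 0, 0, 0, 0, 0.04], [0.001, 0, 0, 0, 0, 0, 0.04], [0.0015, 0, 0, 0, 0, 0, 0.04], [0.0015, 0, 0, 0, 0, 0, 0.04]]]}}

```text
t: 8.57
eef_pos: [0.545, 0.0563, 0.0433]
tool_rot: [[0.945, 0.328, -0.005], [0.328, -0.945, -0.002], [-0.005, 0.0, -1.0]]
force: [-7.4, -3.3, 5.2]
opening: 0.0529
gripper_force: 43.6
```

Contact with the fixed bar found. Now sliding along it towards the narrow end.

Request:
{"method": "step_arm", "body": {"deltas": [[[-0.001, 0.006, 0, 0, 0, 0, 0.04], [-0.001, 0.014, 0, 0, 0, 0, 0.04], [-0.001, 0.022, 0, 0, 0, 0, 0.04], [-0.001, 0.03, 0, 0, 0, 0, 0.04], [-0.001, 0.038, 0, 0, 0, 0, 0.04], [-0.001, 0.046, 0, 0, 0, 0, 0.04], [-0.001, 0.052, 0, 0, 0, 0, 0.04], [-0.001, 0.056, 0, 0, 0, 0, 0.04]]]}}

```text
t: 9.23
eef_pos: [0.5624, 0.0063, 0.0434]
tool_rot: [[0.944, 0.33, -0.005], [0.33, -0.944, 0.006], [-0.003, -0.007, -1.0]]
force: [-8.0, 6.7, 6.0]
opening: 0.0529
gripper_force: 43.7
```

```bash
python3 fit.py .046 .066
```

```text
tcp [0.5624 0.0063 0.0434] gauge (np.float64(4.3), np.float64(34.5))
side [241. 195.] c [0.5576 0.0048] gauge (np.float64(-0.7), np.float64(34.7)) rms mm 0.5 60 rel tool [-0.005  -0.0002]
```

Request:
{"method": "step_arm", "body": {"deltas": [[[0, 0.004, 0, 0, 0, 0, 0.04], [0, 0.008, 0, 0, 0, 0, 0.04], [0, 0.012, 0, 0, 0, 0, 0.04], [0, 0.016, 0, 0, 0, 0, 0.04], [0, 0.019, 0, 0, 0, 0, 0.04], [0, 0.021, 0, 0, 0, 0, 0.04], [0, 0.021, 0, 0, 0, 0, 0.04]]]}}

```text
t: 10.02
eef_pos: [0.5693, -0.0135, 0.0434]
tool_rot: [[0.944, 0.33, -0.005], [0.33, -0.944, 0.005], [-0.003, -0.006, -1.0]]
force: [-7.9, 5.7, 5.6]
opening: 0.053
gripper_force: 43.8
```

Request:
{"method": "step_arm", "body": {"deltas": [[[0, 0.002, 0, 0, 0, 0, 0.04], [0, 0.004, 0, 0, 0, 0, 0.04], [0, 0.004, 0, 0, 0, 0, 0.04]]]}}

```text
t: 10.27
eef_pos: [0.5706, -0.0172, 0.0434]
tool_rot: [[0.944, 0.33, -0.005], [0.33, -0.944, 0.005], [-0.003, -0.007, -1.0]]
force: [-8.3, 4.9, 6.3]
opening: 0.0532
gripper_force: 43.8
```

Request:
{"method": "step_arm", "body": {"deltas": [[[0, 0.002, 0, 0, 0, 0, 0.04], [0, 0.004, 0, 0, 0, 0, 0.04], [0, 0.006, 0, 0, 0, 0, 0.04], [0, 0.006, 0, 0, 0, 0, 0.04]]]}}

```text
t: 10.6
eef_pos: [0.5725, -0.0228, 0.0434]
tool_rot: [[0.944, 0.33, -0.005], [0.33, -0.944, 0.005], [-0.003, -0.007, -1.0]]
force: [-9.5, 4.4, 5.4]
opening: 0.0527
gripper_force: 43.8
```

Request:
{"method": "step_arm", "body": {"deltas": [[[0, 0.001, 0, 0, 0, 0, 0.04], [0, 0.002, 0, 0, 0, 0, 0.04], [0, 0.003, 0, 0, 0, 0, 0.04], [0, 0.003, 0, 0, 0, 0, 0.04]]]}}

```text
t: 10.93
eef_pos: [0.5735, -0.0254, 0.0434]
tool_rot: [[0.944, 0.331, -0.005], [0.331, -0.944, 0.005], [-0.003, -0.007, -1.0]]
force: [-8.0, 6.1, 4.9]
opening: 0.0527
gripper_force: 43.8
```

Request:
{"method": "step_arm", "body": {"deltas": [[[0, 0.001, 0, 0, 0, 0, 0.04], [0, 0.002, 0, 0, 0, 0, 0.04], [0, 0.003, 0, 0, 0, 0, 0.04], [0, 0.003, 0, 0, 0, 0, 0.04]]]}}

```text
t: 11.27
eef_pos: [0.5737, -0.0261, 0.0435]
tool_rot: [[0.943, 0.332, -0.007], [0.332, -0.943, 0.01], [-0.003, -0.012, -1.0]]
force: [-10.2, 10.7, 7.7]
opening: 0.0526
gripper_force: 44.0
```

Request:
{"method": "step_arm", "body": {"deltas": [[[0, 0.001, 0, 0, 0, 0, 0.04], [0, 0.002, 0, 0, 0, 0, 0.04], [0, 0.003, 0, 0, 0, 0, 0.04], [0, 0.003, 0, 0, 0, 0, 0.04]]]}}

```text
t: 11.6
eef_pos: [0.5738, -0.0263, 0.0435]
tool_rot: [[0.943, 0.333, -0.008], [0.333, -0.943, 0.015], [-0.003, -0.017, -1.0]]
force: [-11.9, 18.3, 11.1]
opening: 0.053
gripper_force: 44.4
```

```bash
python3 fit.py .046 .066; python3 look.py 3 .072
```

```text
tcp [ 0.5738 -0.0263  0.0435] gauge (np.float64(4.3), np.float64(-0.1))
side [245. 187.] c [ 0.5695 -0.0281] gauge (np.float64(-0.4), np.float64(-0.3)) rms mm 0.6 62 rel tool [-0.0047  0.0002]
tcp [ 0.5738 -0.0263  0.0435] q [-0.05  0.54 -0.07  0.97  0.01  2.75] op 0.053150387639922386
side [244. 190.] [558.6 -29.9] 25.0 124
```

View pics/side3.png

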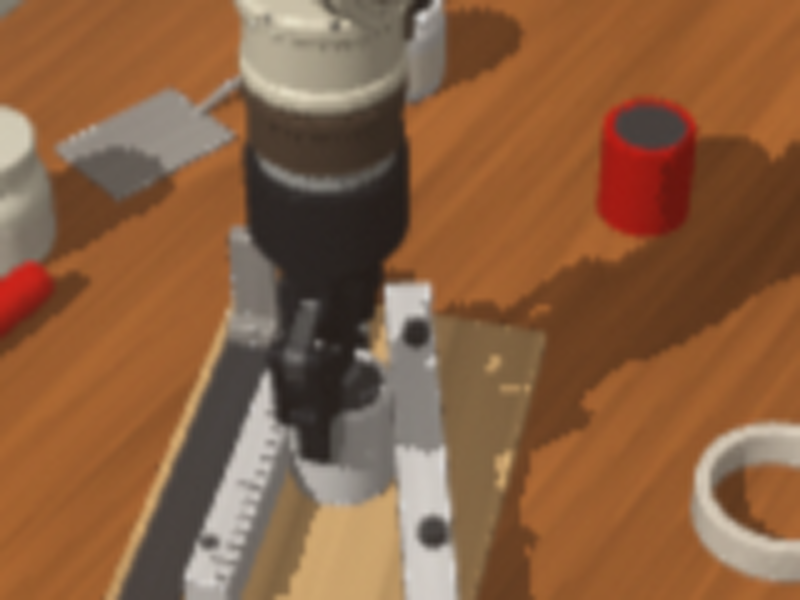

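The image shows the offcut (crop ~(340,430)) seated between the bars, the fixed one at left and the swing bar at right. Pushing gave force without motion. One more firm push, then unload and release.

Request:
{"method": "step_arm", "body": {"deltas": [[[0, 0.002, 0, 0, 0, 0, 0.04], [0, 0.004, 0, 0, 0, 0, 0.04], [0, 0.004, 0, 0, 0, 0, 0.04]]]}}

```text
t: 12.25
eef_pos: [0.574, -0.0267, 0.0437]
tool_rot: [[0.942, 0.334, -0.011], [0.335, -0.942, 0.022], [-0.003, -0.024, -1.0]]
force: [-15.5, 25.4, 13.7]
opening: 0.0528
gripper_force: 45.1
```

Request:
{"method": "step_arm", "body": {"deltas": [[[-0.001, -0.003, 0, 0, 0, 0, 0.04], [-0.002, -0.006, 0, 0, 0, 0, 0.04], [-0.002, -0.0085, 0, 0, 0, 0, 0.04], [-0.002, -0.0085, 0, 0, 0, 0, 0.04]]]}}

```text
t: 12.58
eef_pos: [0.5738, -0.0264, 0.0436]
tool_rot: [[0.943, 0.331, -0.002], [0.332, -0.943, 0.006], [0.0, -0.006, -1.0]]
force: [-3.9, 6.3, 3.4]
opening: 0.0526
gripper_force: 43.6
```

Request:
{"method": "step_arm", "body": {"deltas": [[[0, -0.002, 0, 0, 0, 0, 0.066], [0, -0.002, 0, 0, 0, 0, 0.066], [0, -0.002, 0, 0, 0, 0, 0.066], [0, -0.002, -0.01, 0, 0, 0, 0.066], [0, -0.002, -0.04, 0, 0, 0, 0.066], [0, -0.002, -0.08, 0, 0, 0, 0.066], [0, -0.002, -0.12, 0, 0, 0, 0.066], [-0.04, -0.002, -0.12, 0, 0, 0, 0.066]]]}}

```text
t: 13.25
eef_pos: [0.5514, -0.0413, 0.1762]
tool_rot: [[0.943, 0.33, 0.031], [0.331, -0.944, -0.001], [0.029, 0.012, -1.0]]
force: [2.7, -1.0, 1.8]
opening: 0.0661
gripper_force: 0.0
```

Request:
{"method": "step_arm", "body": {"deltas": [[[-0.04, 0, 0, 0, 0, 0, 0.066], [-0.08, 0, 0, 0, 0, 0, 0.066], [-0.12, 0, 0, 0, 0, 0, 0.066], [-0.12, 0, 0, 0, 0, 0, 0.066]]]}}

```text
t: 13.58
eef_pos: [0.4145, -0.0818, 0.1629]
tool_rot: [[0.946, 0.325, -0.008], [0.325, -0.946, 0.0], [-0.008, -0.003, -1.0]]
force: [-1.2, 0.1, -1.3]
opening: 0.0662
gripper_force: 0.0
```

```bash
python3 fit.py .02 .066; python3 look.py 4 .072
python3 - <<'E'
from h import *
g0=np.array([.5697,-.0277]);gx=np.array([np.cos(np.radians(19.2)),np.sin(np.radians(19.2))]);gy=np.array([-gx[1],gx[0]])
for n in("side","top"):
    p=get_image(n)
    v,u=np.mgrid[100:220,170:330]; X=world(p,np.c_[u.ravel(),v.ravel()])
    a=(X[:,:2]-g0)@gx;b=(X[:,:2]-g0)@gy
    s=(a>.05)&(a<.09)&(abs(b)<.12)&(X[:,2]>.05)&(X[:,2]<.09)
    c,sz,an=cv2.minAreaRect((np.c_[a,b][s]*1000).astype(np.float32));print(n,"tab",np.median(a[s]).round(4),np.median(b[s]).round(4),np.round(c,1),np.round(sz,1),s.sum(),X[s,2].max())
    s=(X[:,2]>.067)&(X[:,2]<.078)&(abs(a)<.04)&(abs(b)<.06);c,rad=cv2.minEnclosingCircle((np.c_[a,b][s]*1000).astype(np.float32));print("roller top",np.round(c,1),round(rad,1),s.sum())
E
```

```text
tcp [ 0.4145 -0.0818  0.1629] gauge (np.float64(-164.3), np.float64(-0.1))
side [239. 183.] c [ 0.569  -0.0283] gauge (np.float64(-0.8), np.float64(-0.3)) rms mm 0.7 262 rel tool [ 0.1635 -0.0004]
top [255. 167.] c [ 0.5723 -0.0281] gauge (np.float64(2.3), np.float64(-1.2)) rms mm 0.3 55 rel tool [0.1666 0.0005]
top [129. 211.] c [0.4745 0.3217] gauge (np.float64(25.0), np.float64(361.3)) rms mm 5.0 484 rel tool [ 0.1879 -0.3621]
tcp [ 0.4248 -0.0813  0.1648] q [-0.19  0.15 -0.29  1.13  0.    2.62] op 0.06605859873157885
side [239. 184.] [567.9 -27.8] 27.7 288
top [254. 168.] [570.8 -28.2] 26.5 284
side tab 0.0682 -0.0837 [ 68.6 -86.4] [14.7 23.8] 108 0.0846316237116832
roller top [-1.1  1.7] 28.4 284
top tab 0.0694 -0.0874 [ 67.7 -88.6] [ 9.9 33.1] 57 0.08695610750586513
roller top [ 1.5 -1.1] 26.9 306
```

View pics/top4.png

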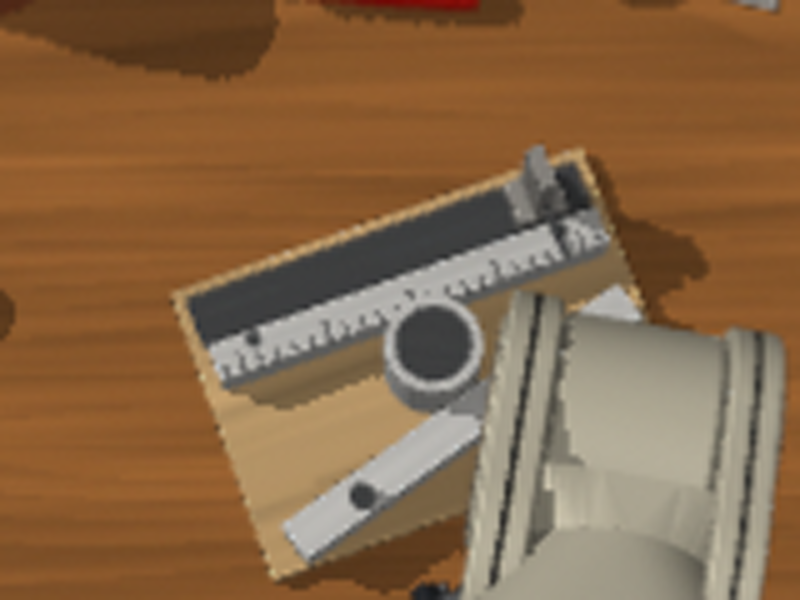

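The top view shows the offcut at crop (433,345) standing upright, touching both bars. It did not shift on release. The cursor tab is at (535,170), gauge y about -87 mm. Next, the cursor.

Request:
{"method": "step_arm", "body": {"deltas": [[[0.032, 0.012, 0, 0, 0, 0, 0.085], [0.064, 0.024, 0, 0, 0, 0, 0.085], [0.096, 0.036, 0, 0, 0, 0, 0.085], [0.128, 0.048, 0, 0, 0, 0, 0.085], [0.16, 0.06, 0, 0, 0, 0, 0.085], [0.192, 0.072, 0, 0, 0, 0, 0.085], [0.226, 0.084, 0, 0, 0, 0, 0.085], [0.226, 0.084, 0, 0, 0, 0, 0.085]]]}}

```text
t: 14.75
eef_pos: [0.6698, -0.0853, 0.1587]
tool_rot: [[0.944, 0.33, -0.0], [0.33, -0.944, 0.0], [0.0, -0.0, -1.0]]
force: [-0.4, 0.3, -0.0]
opening: 0.0852
gripper_force: 0.0
```

Request:
{"method": "step_arm", "body": {"deltas": [[[0, 0, 0, 0, 0, 0, 0.085], [0, 0, 0, 0, 0, 0, 0.085], [0, 0, 0, 0, 0, 0, 0.085]]]}}

```text
t: 15.0
eef_pos: [0.6631, -0.0858, 0.1637]
tool_rot: [[0.944, 0.329, -0.001], [0.329, -0.944, 0.0], [-0.001, -0.0, -1.0]]
force: [0.0, 0.3, 0.1]
opening: 0.0852
gripper_force: 0.0
```

```bash
python3 fit.py .046 .066
```

```text
tcp [ 0.6631 -0.0858  0.1637] gauge (np.float64(69.1), np.float64(-85.6))
side [240. 182.] c [ 0.5694 -0.0283] gauge (np.float64(-0.5), np.float64(-0.5)) rms mm 0.9 118 rel tool [-0.0697 -0.0851]
```

Request:
{"method": "step_arm", "body": {"deltas": [[[0.001, 0.001, 0.035, 0, 0, 0, 0.085], [0.001, 0.001, 0.07, 0, 0, 0, 0.085], [0.001, 0.001, 0.1, 0, 0, 0, 0.085], [0.001, 0.001, 0.117, 0, 0, 0, 0.085], [0.001, 0.001, 0.117, 0, 0, 0, 0.085], [0.001, 0.001, 0.117, 0, 0, 0, 0.085], [0.001, 0.001, 0.117, 0, 0, 0, 0.0], [0.001, 0.001, 0.117, 0, 0, 0, 0.0]]], "force": 30}}

```text
t: 15.87
eef_pos: [0.6672, -0.0868, 0.0495]
tool_rot: [[0.944, 0.328, 0.005], [0.329, -0.945, -0.001], [0.004, 0.002, -1.0]]
force: [0.4, 0.1, -0.0]
opening: 0.0636
gripper_force: 0.0
```

Request:
{"method": "step_arm", "body": {"deltas": [[[0, 0, 0, 0, 0, 0, 0], [0, 0, 0, 0, 0, 0, 0], [0, 0, 0, 0, 0, 0, 0], [0, 0, 0, 0, 0, 0, 0], [0, 0, 0, 0, 0, 0, 0], [0, 0, 0, 0, 0, 0, 0]]]}}

```text
t: 16.37
eef_pos: [0.6657, -0.0867, 0.0471]
tool_rot: [[0.944, 0.329, 0.001], [0.329, -0.944, -0.0], [0.001, 0.001, -1.0]]
force: [-0.8, -0.3, 3.0]
opening: 0.0097
gripper_force: 32.7
```

Tab gripped at gauge y = -87.3 mm. The offcut is at about -0.1 mm, so I'll slide it 87 mm.

Request:
{"method": "step_arm", "body": {"deltas": [[[0, -0.008, 0, 0, 0, 0, 0], [0, -0.022, 0, 0, 0, 0, 0], [0, -0.038, 0, 0, 0, 0, 0], [0, -0.054, 0, 0, 0, 0, 0], [0, -0.07, 0, 0, 0, 0, 0], [0, -0.082, 0, 0, 0, 0, 0], [0, -0.087, 0, 0, 0, 0, 0], [0, -0.087, 0, 0, 0, 0, 0]]]}}

```text
t: 17.03
eef_pos: [0.6357, -0.0005, 0.0471]
tool_rot: [[0.943, 0.332, -0.001], [0.332, -0.943, 0.002], [0.0, -0.002, -1.0]]
force: [-2.2, 2.3, 5.8]
opening: 0.0098
gripper_force: 33.2
```

Request:
{"method": "step_arm", "body": {"deltas": [[[0, 0, 0, 0, 0, 0, 0], [0, 0, 0, 0, 0, 0, 0], [0, 0, 0, 0, 0, 0, 0], [0, 0, 0, 0, 0, 0, 0]]]}}

```text
t: 17.37
eef_pos: [0.6359, -0.0012, 0.0471]
tool_rot: [[0.944, 0.331, -0.001], [0.331, -0.944, 0.002], [0.0, -0.003, -1.0]]
force: [-2.3, 1.3, 6.5]
opening: 0.0094
gripper_force: 33.2
```

```bash
python3 fit.py .046 .066
```

```text
tcp [ 0.6359 -0.0012  0.0471] gauge (np.float64(71.3), np.float64(3.2))
side [239. 183.] c [ 0.569 -0.028] gauge (np.float64(-0.8), np.float64(-0.1)) rms mm 0.8 121 rel tool [-0.072   0.0032]
```

Request:
{"method": "step_arm", "body": {"deltas": [[[0, 0.002, 0, 0, 0, 0, 0], [0, 0.0035, 0, 0, 0, 0, 0], [0, 0.0035, 0, 0, 0, 0, 0], [0, 0.0035, 0, 0, 0, 0, 0], [0, 0.0035, 0, 0, 0, 0, 0]]]}}

```text
t: 17.98
eef_pos: [0.6372, -0.0049, 0.0471]
tool_rot: [[0.944, 0.33, -0.0], [0.33, -0.944, 0.002], [0.0, -0.002, -1.0]]
force: [-1.1, 1.3, 6.6]
opening: 0.0094
gripper_force: 33.3
```

```bash
python3 fit.py .046 .066
```

```text
tcp [ 0.6372 -0.0049  0.0471] gauge (np.float64(71.3), np.float64(-0.7))
side [238. 183.] c [ 0.5693 -0.0282] gauge (np.float64(-0.5), np.float64(-0.4)) rms mm 0.8 121 rel tool [-0.0718 -0.0004]
```

Request:
{"method": "step_arm", "body": {"deltas": [[[0, 0, 0, 0, 0, 0, 0.04], [0, 0, 0, 0, 0, 0, 0.04], [0, 0, 0, 0, 0, 0, 0.04], [0, 0, 0, 0, 0, 0, 0.04], [0, 0, -0.03, 0, 0, 0, 0.04], [0, 0, -0.06, 0, 0, 0, 0.04], [0, 0, -0.1, 0, 0, 0, 0.04], [0, 0, -0.14, 0, 0, 0, 0.04]]]}}

```text
t: 18.85
eef_pos: [0.6367, -0.0075, 0.1865]
tool_rot: [[0.944, 0.329, -0.004], [0.329, -0.945, 0.0], [-0.003, -0.002, -1.0]]
force: [1.3, -1.1, -0.1]
opening: 0.0403
gripper_force: 0.0
```

Request:
{"method": "step_arm", "body": {"deltas": [[[-0.01, 0.04, 0, 0, 0, 0, 0.04], [-0.02, 0.08, 0, 0, 0, 0, 0.04], [-0.03, 0.12, 0, 0, 0, 0, 0.04], [-0.05, 0.155, 0, 0, 0, 0, 0.04], [-0.07, 0.19, 0, 0, 0, 0, 0.04], [-0.09, 0.22, 0, 0, 0, 0, 0.04], [-0.09, 0.22, 0, 0, 0, 0, 0.04], [-0.09, 0.22, 0, 0, 0, 0, 0.04]]]}}

```text
t: 19.52
eef_pos: [0.6241, -0.2474, 0.1857]
tool_rot: [[0.946, 0.324, -0.001], [0.324, -0.946, 0.001], [-0.001, -0.001, -1.0]]
force: [-0.3, 0.1, -0.9]
opening: 0.0401
gripper_force: 0.0
```

```bash
python3 fit.py .046 .066
python3 - <<'E'
from h import *
g0=np.array([.5697,-.0277]);gx=np.array([np.cos(np.radians(19.2)),np.sin(np.radians(19.2))]);gy=np.array([-gx[1],gx[0]])
for n in("side","top"):
    p=get_image(n); save(p,n+"5.png",(170,100,330,220),5)
    v,u=np.mgrid[100:220,170:330]; X=world(p,np.c_[u.ravel(),v.ravel()])
    a=(X[:,:2]-g0)@gx;b=(X[:,:2]-g0)@gy
    s=(a>.05)&(a<.09)&(abs(b)<.12)&(X[:,2]>.05)&(X[:,2]<.09)
    c,sz,an=cv2.minAreaRect((np.c_[a,b][s]*1000).astype(np.float32));print(n,"tab",np.median(b[s]).round(4),np.round(c,1),np.round(sz,1),s.sum())
    s=(X[:,2]>.067)&(X[:,2]<.078)&(abs(a)<.04)&(abs(b)<.06);c,rad=cv2.minEnclosingCircle((np.c_[a,b][s]*1000).astype(np.float32));print("roller top",np.round(c,1),round(rad,1),s.sum())
E
```

```text
tcp [ 0.6241 -0.2474  0.1857] gauge (np.float64(-20.9), np.float64(-225.4))
side [241. 185.] c [ 0.5691 -0.0285] gauge (np.float64(-0.9), np.float64(-0.6)) rms mm 0.8 116 rel tool [ 0.0189 -0.2249]
top [257. 169.] c [ 0.5723 -0.0279] gauge (np.float64(2.4), np.float64(-1.1)) rms mm 0.3 26 rel tool [ 0.0221 -0.2244]
side tab 0.0036 [68.8  0.8] [12.9 24.6] 118
roller top [-1.   1.3] 28.3 283
top tab -0.0008 [69.7 -1.7] [10.4 28.6] 51
roller top [ 1.9 -1. ] 27.1 296
```

View pics/top5.png

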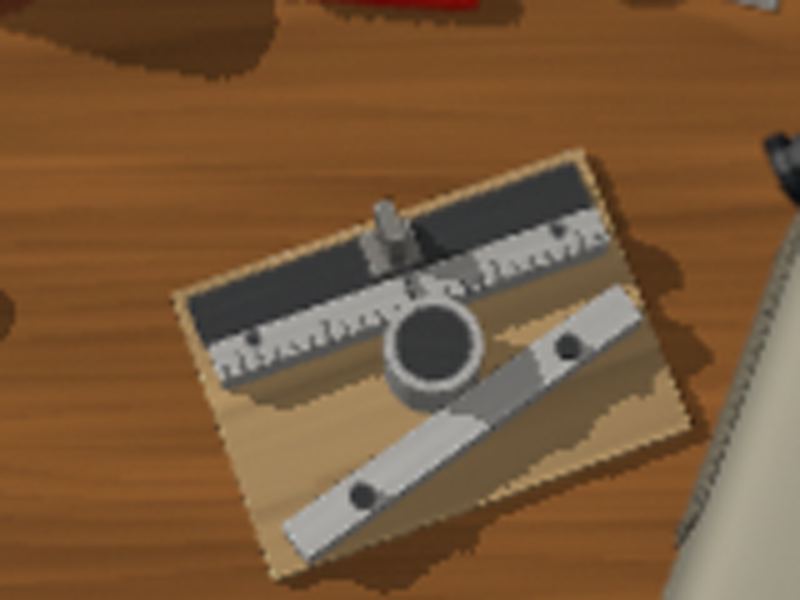

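The pointer at crop (413,290) lines up with the offcut's centre at (433,345), 0.6 mm off or less. The offcut is upright between both bars and the arm is clear. Handing in.

```bash
python3 -c "
from plant import bot
print(bot.sign_off())"
```

```text
the job is handed in; nothing more can be done
None
```

The job is handed in: the 54 mm aluminium offcut stands wedged between both gauge bars, the cursor pointer is about 0.6 mm from its centre line, and I never touched the other two offcuts. The swing bar measured about 0.28 rad from the fixed bar, not the listed 0.14. The offcut still wedged at y of about 0 mm, inside the stated range.

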